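# Demould a small pot and turn it mouth-up

## Robot

A 6-joint arm with a two-finger parallel gripper is mounted at the origin on a cart in front of the work surface, level with it; the furniture and walls round the work are solid. World frame = base frame: x ahead of the robot, y to its left, z up, the work surface at z = 0. Lengths are in mm, angles in rad, forces in N, time in s.
With the tool pointing down it reaches from about 375 to 975 mm from the base axis. Payload 3.8 kg.
Tool frame: the origin (TCP) lies at the very end of the fingers, on their centre line; the grasp point (between the pads) lies 19 mm behind it; z points along the fingers, y is the line along which they close (so a half turn about z gives the same grasp; the last joint's range is limited). The gripper opens to 88 mm and grips with 3 to 60 N. Pads are 18 mm wide; open, the fingers measure 123 mm over their backs; the gripper's body (75 mm by 187 mm) begins 45 mm behind the grasp point.
Start: joints at [1.079, 0.264, 1.604, -0, 1.274, -0.037], TCP at [296.513, 606.381, 238.706] pointing down, gripper open.
Joint ranges: [-2.63, 2.63], [-0.94, 2.18], [0.31, 2.57], [-1.31, 4.45], [0, 2.66], [-2.55, 2.55]. Speed limits (rad/s): [2.57, 2.57, 3.14, 3.14, 3.14, 3.14].

## Interface

Orientations are given as [roll, pitch, yaw] about the fixed x, y, z axes, in that order (R = Rz(yaw) Ry(pitch) Rx(roll)).
In Python, from plant import manip gives the robot as it stands.
- The arm moves only by the shell command python3 -m inch 'ROWS' [FORCE]. ROWS is JSON, a list of rows, each a list of 5 numbers: the opening, from 0 (shut) to 1 (fully open), then the shift along the world's x, y, z as a fraction of full scale, then the turn about the world's z as a fraction of full scale. A call has 1 to 5 rows; each row shifts and turns the commanded pose from where the row before left it; what a row does not reach is not made up. Full scale, the value 1, is 50 mm for a shift and 10 degrees for a turn. A row lasts 1/8 s, in which the tool goes at most 62.5 mm and 10.7 degrees, less where a joint would pass 70% of its speed; a pose out of reach is approached as far as the arm can. A call with a number of a shift or a turn outside -1 to 1 is refused whole. A call with a gripper value outside its range is refused whole. The fingers move at their own pace and stop on an object; FORCE is the grip in N (left out, the last holds). Time passes only in rows, so rows that do not move let the fingers close. It gives the time, the measured TCP pose, the force, the opening and the grip force at its end, in the units of the state.
- manip.get_obs(): the state, without advancing time (a new reading comes with each control period).
- manip.read_camera(name): name is "scene" or "side" or "wrist"; returns a dict with "frame" (400x640x3 uint8, blue, green, red), "fx", "fy", "cx", "cy" (pixels), "k1" (the pictures are not rectified: a ray, as slopes to the right and down, at radius r is drawn at 1 + k1 r^2 times it, then the intrinsics apply), "world_from_camera" (4x4, takes a point from camera to world coordinates). Camera axes: x right, y down, z forward; pixel columns grow to the right and rows downward; lengths in mm; the calibration is good to about 2 mm. A picture is of the moment at which its call begins. There is no depth.
- manip.hand_in(): hands the job in; it is judged then, once.
The state is a dict: "clock": time; "q": joint angles; "joint_vel": joint speeds; "joint_torque": joint torques, N m; "position": TCP position; "tcp_rot": TCP orientation; "ft_force": force on the tool from outside, world axes, zero at the start; "wrist_torque": the same for the moment, N m; "width": opening from 0.0 (shut) to 1.0 (fully open); "finger_force": force on a finger pad.
Only numpy, scipy, OpenCV 4.12 (cv2) and the standard library are available. Lean on these libraries where they do the work, as an engineer would, in place of code of your own. Each camera call takes 0.05 s, during which the arm holds its last target. There are 200 camera calls.

## Task

A freshly cast eight-sided pot still sits mouth-down in its mould, with a stone cube on it as a weight. Lift the cube off and set it down on the bare desk, then lift the pot out of the mould, turn it over and leave it standing mouth-up, wholly on the round cork mat. Set both down gently without dropping or toppling them, and leave everything else where it stands.

Things in the scene. Friction and masses are not known exactly. Their poses are not given: they have to be found in the camera images.
- pot: the pot to turn: grey concrete, 8 flat sides (facets 23 mm wide), 56 mm across flats, 60 tall, walls 4 mm, 8 mm flat bottom, 0.15 kg; lies steadily on a flat. Starts mouth-down in mould_full, bottom 68 mm above the desk. Origin: centre of the mouth; z runs from mouth to bottom (up at the start, down once mouth-up); x and every 45 degrees from it are normals of the flats
- pot_mouth (a point): centre of the pot's mouth (rim plane)
- pot_bottom (a point): centre of the pot's outer bottom face, 60 mm from pot_mouth
- cube: the weight: brassy pyrite stone cube, 34 mm edges, about 0.19 kg, lying on the upturned bottom of the pot at the start. Origin: centre of its underside; axes along its edges
- cube_center (a point): centre of the cube
- mould_full: grey plastic mould half that holds the pot, fixed: 92 x 92 mm, 30 high, origin at the centre of its underside, axes along its sides; 8-sided cavity 60 mm across flats, floor 8 mm above the desk, a core 40 mm across rises to 24 mm above the desk inside the pot; 38 mm of the pot stand proud. One mould is left, one right; either may be the full one
- mould_empty: an identical mould half, empty, fixed; same frame and sizes
- mat: round cork mat, 104 mm across, 6 mm thick, fixed on the desk; origin: centre of its underside
- pot_done: bystander: an identical pot, already standing mouth-up, off to the left. Origin: centre of its mouth, 60 mm above the desk
- point_clear: bystander: upright pale crystal point, 40 x 34 mm, 140 mm tall; origin: centre of its underside
- glue_bottle: bystander: white glue bottle with red nozzle, 38 mm across, 118 mm tall; origin: centre of its underside
- pyramid_honey: bystander: honey-coloured stone pyramid, 55 x 55 mm, 50 mm tall; origin: centre of its underside
- ball_grey: bystander: grey stone ball on a small wooden ring, 48 mm across, 50 mm high, behind the mat; origin: centre of the underside
- palm_amethyst: bystander: flat purple and white stone, 52 x 63 mm, 24 mm high; origin: centre of its underside
- heart_rose: bystander: pink stone heart, 55 x 58 mm, 23 mm high; origin: centre of its underside
- tumble_blue: bystander: small blue stone, 32 x 36 mm, 20 mm high, between the moulds in front of the mat; origin: centre of its underside
- photo_turntable: white photo turntable at the back left with a crystal 175 mm high on it, about 240 mm across, fixed, origin at the centre of its underside: keep clear
- phone_stand: black phone stand at the back, about 300 mm high with a round foot 120 mm across, fixed, origin at the centre of its underside: keep clear
- specimen_case: wooden specimen case at the back right, about 160 mm deep (x) and 280 mm wide (y), 90 mm high, fixed, origin at the centre of its underside: keep clear

How it is judged:
By the outcome, as a careful person would: the job done as asked, in the order asked, and still so for the second after the job is handed in, with the robot touching nothing.
It also fails if it takes over 67 s, if anything falls off the work surface, if the arm or the gripper's body presses on something with over 40 N, if the wrist force passes 120 N, or if a joint passes its speed limit or range.

## Working session

There is one attempt and no reset: what is moved stays moved. The work goes in short steps, Python scripts to look and compute and a shell command to move; the robot and the scene stay as the last step left them, time stands still between calls to the robot, and variables do not carry over. Pictures are saved under pics/ and viewed, at most 10 in all, crops included, and the job is handed in when it is done.

```bash
ls; mkdir -p pics; cat > h.py <<'E'
import numpy as np, cv2
from plant import manip
def snap(cam, name):
    d=manip.read_camera(cam); cv2.imwrite(f'pics/{name}.png',d['frame'])
    np.savez(f'pics/{name}.npz',**{k:np.array(v) for k,v in d.items()}); return d
def load(name): return np.load(f'pics/{name}.npz')
def K(d): return np.array([[d['fx'],0,d['cx']],[0,d['fy'],d['cy']],[0,0,1]],float), np.array([float(d['k1']),0,0,0])
def ray(d,u,v):
    k,c=K(d); p=cv2.undistortPoints(np.array([[[u,v]]],float),k,c)[0,0]
    T=d['world_from_camera']; return T[:3,3], T[:3,:3]@np.array([p[0],p[1],1])
def plane(d,u,v,z):
    o,r=ray(d,u,v); return (o+r*(z-o[2])/r[2])[:2].round(1)
def proj(d,P):
    T=np.linalg.inv(d['world_from_camera']); k,c=K(d)
    return cv2.projectPoints(np.atleast_2d(np.array(P,float)),cv2.Rodrigues(T[:3,:3])[0],T[:3,3],k,c)[0][:,0].round(1)
def tri(a,b):
    (o1,r1),(o2,r2)=a,b; A=np.stack([r1,-r2],1); s=np.linalg.lstsq(A,o2-o1,rcond=None)[0]
    return (o1+s[0]*r1+o2+s[1]*r2)/2
E
python3 - <<'E'
from h import *
for c in('scene','side','wrist'):
    d=snap(c,c+'0'); print(c,d['world_from_camera'].round(2).tolist(),d['fx'],d['k1'])
print(manip.get_obs())
E
```

```text
pics
scene [[-0.56, -0.51, 0.65, -213.7], [-0.83, 0.34, -0.45, 554.95], [0.01, -0.79, -0.61, 807.57], [0.0, 0.0, 0.0, 1.0]] 393.06942184354506 0.01057235226004398
side [[-1.0, 0.03, -0.04, 618.34], [0.05, 0.64, -0.77, 911.22], [0.0, -0.77, -0.64, 813.54], [0.0, 0.0, 0.0, 1.0]] 371.76689720379767 -0.021364057675279387
wrist [[0.44, 0.87, 0.23, 237.84], [0.9, -0.42, -0.12, 632.75], [-0.0, 0.26, -0.97, 385.05], [0.0, 0.0, 0.0, 1.0]] 360.03753930125885 -0.07046599067430367
{'clock': 0.15, 'q': array([ 1.07908686e+00,  2.64521357e-01,  1.60505260e+00, -3.81315789e-05,
        1.27368746e+00, -3.69376296e-02]), 'joint_vel': array([ 0.00141571, -0.00200208, -0.00568549, -0.00034015, -0.00187856,
       -0.00151394]), 'joint_torque': array([ 8.92640164e-04, -5.02846956e+01, -3.57470155e+01,  7.30884285e-02,
        2.49880110e-02, -1.01874400e-04]), 'position': array([296.27736386, 605.89662483, 237.71776556]), 'tcp_rot': array([-3.13992369e+00, -2.52085733e-05,  2.68683199e+00]), 'ft_force': array([ 0.43257017, -0.82036254,  0.77006261]), 'wrist_torque': array([-0.05886782,  0.04048816, -0.0107207 ]), 'finger_force': 0.0, 'width': 0.9964368918314949}
```

View pics/scene0.png

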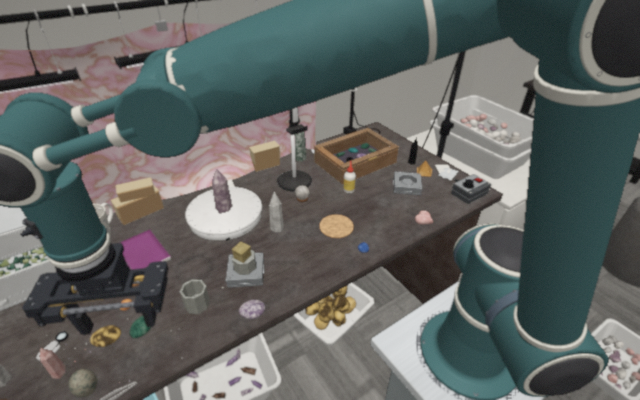

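View pics/side0.png

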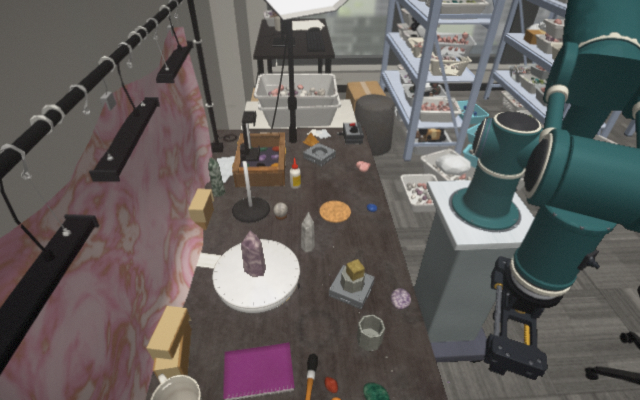

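The scene view shows the full mould at (245,268) with the cube at (243,254), the mat at (337,226), the finished pot at (193,296) and the clear point at (276,213). In the side view they are at (352,285), (355,269), (335,211), (371,331) and (308,232). Next I'll zoom in on the mould and mat.

```bash
python3 - <<'E'
from h import *
a=cv2.imread('pics/scene0.png')[225:300,200:300]; b=cv2.imread('pics/side0.png')[245:320,310:410]
cv2.imwrite('pics/z1.png',np.vstack([cv2.resize(x,(800,600),interpolation=cv2.INTER_CUBIC)[:, :] for x in(a,b)])[::1] if 0 else np.hstack([cv2.resize(x[:, :],(400,300),interpolation=cv2.INTER_CUBIC) for x in(a,b)]))
S=load('scene0');D=load('side0')
for n,d,(u0,v0) in(('scene',S,(337,226)),('side',D,(335,211))):
    hsv=cv2.cvtColor(d['frame'],cv2.COLOR_BGR2HSV); m=cv2.inRange(hsv,(8,90,120),(22,255,255))
    _,l,st,c=cv2.connectedComponentsWithStats(m); i=l[v0,u0]
    cs,_=cv2.findContours((l==i).astype('uint8'),cv2.RETR_EXTERNAL,cv2.CHAIN_APPROX_NONE)
    P=np.array([plane(d,*p,6) for p in cs[0][:,0]]); print(n,'mat',st[i],cv2.minEnclosingCircle(P.astype('float32')))
for n,p,q,z in(('pot_done',(193,284),(371,320),60),('palm',(252,309),(401,298),12),('tumble',(364,248),(372,208),10),('ball',(302,192),(281,210),25),('point base',(276,229),(308,248),0),('empty',(407,181),(319,153),25),('cubetop',(242,248),(354,264),102)):
    print(n,plane(S,*p,z),plane(D,*q,z))
E
```

```text
scene mat [320 215  34  23 627] ((499.9544677734375, -0.36300337314605713), 53.945335388183594)
side mat [319 200  32  23 554] ((503.18743896484375, -0.3404311537742615), 54.673118591308594)
pot_done [474.5 449.8] [462.7 441.4]
palm [363.9 352.6] [365.2 351.9]
tumble [374.   -6.4] [380.   -3.4]
ball [681.5   7.7] [678.3  10.3]
point base [595.1 157. ] [597. 156.]
empty [ 532.2 -327.6] [ 536.6 -321.5]
cubetop [478.6 313.1] [487.6 309.7]
```

View pics/z1.png

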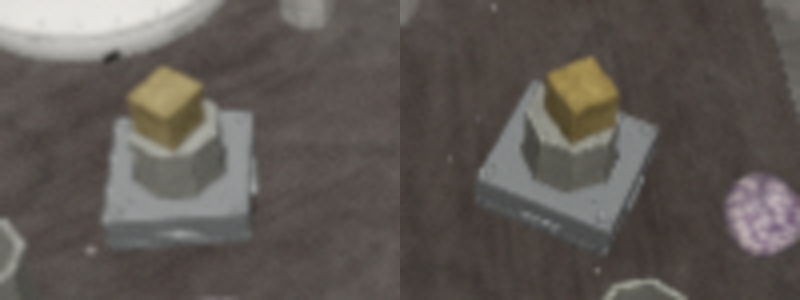

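```bash
python3 - <<'E'
from h import *
S=load('scene0');D=load('side0')
f=lambda d,L,ox,oy,z:np.array([plane(d,ox+x/4-.375,oy+y/4-.375,z) for x,y in L])
def rep(n,P):
    P=P.astype('float32'); print(n,P.mean(0),[np.hypot(*(P[i]-P[i-1])).round(1) for i in range(4)],[np.degrees(np.arctan2(*(P[i]-P[i-1])[::-1])).round(1)%90 for i in range(4)])
rep('cubeS',f(S,[(129,97),(163,67),(204,82),(168,119)],200,225,102))
rep('cubeD',f(D,[(145,84),(189,57),(219,95),(175,112)],310,245,102))
rep('mouldS',f(S,[(118,115),(251,112),(250,212),(105,218)],200,225,30))
rep('mouldD',f(D,[(135,80),(257,125),(207,232),(80,180)],310,245,30))
E
python3 -m inch '[[1,0.8,-1,0,0],[1,0.8,-1,0,0],[1,0.6,-1,0,0],[1,0,-1,0,0],[1,0,-1,0,0]]'
python3 -m inch '[[1,0.2,-0.9,0,0],[1,0,0,0,0],[1,0,0,0,0]]'
python3 -c "
from h import *
snap('wrist','w1')"
```

```text
cubeS [481.9 313.9] [np.float32(33.4), np.float32(32.0), np.float32(31.2), np.float32(37.1)] [np.float32(21.0), np.float32(23.400002), np.float32(30.0), np.float32(27.099998)]
cubeD [485.825 317.15 ] [np.float32(27.6), np.float32(36.5), np.float32(34.4), np.float32(31.1)] [np.float32(34.7), np.float32(34.199997), np.float32(24.400002), np.float32(22.5)]
mouldS [486.37497 309.9    ] [np.float32(91.1), np.float32(90.5), np.float32(89.3), np.float32(91.9)] [np.float32(60.8), np.float32(57.699997), np.float32(61.800003), np.float32(58.9)]
mouldD [487.675 311.3  ] [np.float32(92.0), np.float32(87.5), np.float32(93.1), np.float32(86.8)] [np.float32(61.300003), np.float32(61.100006), np.float32(60.9), np.float32(60.5)]
clock: 0.78
position: [404.8, 356.9, 238.3]
tcp_rot: [-3.141, -0.0, 2.686]
ft_force: [-0.1, -0.5, -0.4]
width: 0.999
finger_force: 0.0
clock: 1.15
position: [414.7, 314.1, 238.8]
tcp_rot: [3.141, -0.0, 2.686]
ft_force: [0.2, 0.1, 0.5]
width: 0.998
finger_force: 0.0
```

View pics/w1.png

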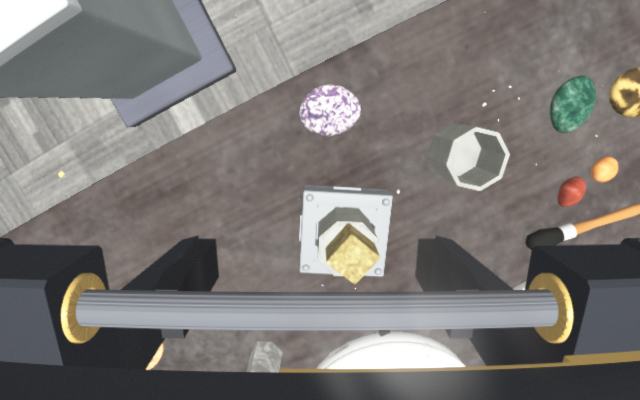

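The wrist view shows the cube top with corners near (327,256), (348,223), (380,252), (355,284), and the mould top with corners near (305,189), (392,194), (385,276), (301,273).

```bash
python3 - <<'E'
from h import *
W=load('w1')
def rep(n,L,z):
    P=np.array([plane(W,*p,z) for p in L]); print(n,P.mean(0),[np.hypot(*(P[i]-P[i-1])).round(1) for i in range(len(P))],[(np.degrees(np.arctan2(*(P[i]-P[i-1])[::-1]))%90).round(1) for i in range(len(P))])
rep('cube',[(327,256),(348,223),(380,252),(355,284)],102)
rep('mould',[(305,189),(392,194),(385,276),(301,273)],30)
rep('pot_done',[(446,155),(454,183),(478,189),(500,181),(508,157),(499,134),(477,127),(454,133)],60)
g=cv2.resize(W['frame'][175:300,280:410],(780,750),interpolation=cv2.INTER_CUBIC)[0:600]
g=cv2.resize(W['frame'][180:295,285:405],(626,600),interpolation=cv2.INTER_CUBIC); cv2.imwrite('pics/z2.png',g)
print(manip.get_obs()['q'])
E
```

```text
cube [480.775 313.6  ] [np.float64(36.3), np.float64(34.3), np.float64(38.2), np.float64(36.6)] [np.float64(16.8), np.float64(33.8), np.float64(21.0), np.float64(29.9)]
mould [488.775 309.7  ] [np.float64(93.8), np.float64(89.1), np.float64(92.3), np.float64(91.6)] [np.float64(60.8), np.float64(60.6), np.float64(62.4), np.float64(61.6)]
pot_done [463.1875 453.075 ] [np.float64(20.8), np.float64(28.1), np.float64(24.4), np.float64(22.0), np.float64(23.2), np.float64(23.8), np.float64(22.2), np.float64(21.5)] [np.float64(48.1), np.float64(84.7), np.float64(50.5), np.float64(84.8), np.float64(52.0), np.float64(1.9), np.float64(48.3), np.float64(79.0)]
[ 6.00865975e-01 -3.04406883e-02  1.93081481e+00  5.11902474e-04
  1.24093620e+00 -5.15487775e-01]
```

View pics/z2.png

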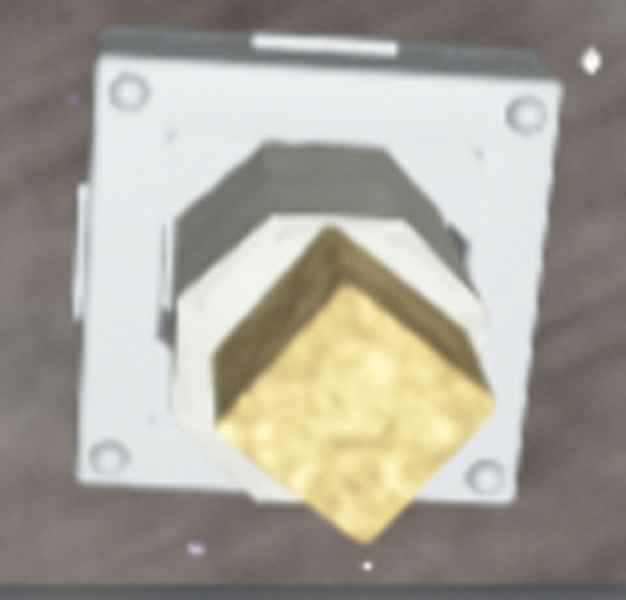

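The zoom shows the cube-top corners at (217,420), (348,285), (495,405), (366,543). The upturned pot bottom has opposite corners (405,225)/(260,500) and (483,305)/(172,410), and its flats run parallel to the mould's sides.

```bash
python3 - <<'E'
from h import *
W=load('w1')
def rep(n,L,z):
    P=np.array([plane(W,285+(x+.5)/5.2167-.5,180+(y+.5)/5.2167-.5,z) for x,y in L]); print(n,P.mean(0),[np.hypot(*(P[i]-P[i-1])).round(1) for i in range(len(P))],[(np.degrees(np.arctan2(*(P[i]-P[i-1])[::-1]))%90).round(1) for i in range(len(P))])
rep('cube',[(217,420),(348,285),(495,405),(366,543)],102)
rep('mould',[(100,56),(560,82),(516,501),(80,482)],30)
rep('potdiag',[(405,225),(260,500)],68)
rep('potdiag',[(483,305),(172,410)],68)
rep('potflat',[(275,215),(405,225)],68)
E
```

```text
cube [485.075 312.05 ] [np.float64(33.8), np.float64(31.6), np.float64(32.5), np.float64(32.4)] [np.float64(22.2), np.float64(22.3), np.float64(23.6), np.float64(24.7)]
mould [488.6   308.675] [np.float64(91.2), np.float64(90.3), np.float64(90.5), np.float64(91.2)] [np.float64(60.8), np.float64(60.6), np.float64(61.3), np.float64(61.1)]
potdiag [489.55 308.45] [np.float64(59.6), np.float64(59.6)] [np.float64(39.0), np.float64(39.0)]
potdiag [487.85 308.3 ] [np.float64(59.9), np.float64(59.9)] [np.float64(84.0), np.float64(84.0)]
potflat [464.85 321.55] [np.float64(23.4), np.float64(23.4)] [np.float64(59.4), np.float64(59.4)]
```

```bash
python3 -m inch '[[1,0.7,-0.04,-0.5,-1],[1,0.7,0,-0.5,-1],[1,0,0,-0.6,-1],[1,0,0,-0.6,-1],[1,0,0,0,-0.07]]' 20; python3 -m inch '[[1,0,0,0,0]]'; python3 -c "
from h import *
S=load('scene0');D=load('side0')
print(plane(S,223,213,25),plane(D,256,275,25),plane(S,262,213,25))"
```

```text
clock: 1.82
position: [482.3, 311.8, 125.4]
tcp_rot: [-3.135, 0.001, 1.979]
ft_force: [-1.2, 0.1, 0.3]
width: 1.001
finger_force: 0.0
clock: 1.95
position: [484.9, 313.0, 129.5]
tcp_rot: [3.141, -0.0, 1.98]
ft_force: [0.4, 0.9, 0.9]
width: 0.999
finger_force: 0.0
[726.4 269. ] [739.8 270.5] [658.8 169. ]
```

```bash
python3 -m inch '[[1,0,-0.02,-0.6,0],[1,0,0,-0.55,0],[1,0,0,0,0],[0,0,0,0,0],[0,0,0,0,0]]' 20;python3 -m inch '[[0,0,0,0,0],[0,0,0,0,0],[0,0,0,0,0],[0,0,0,0,0]]'
```

```text
clock: 2.58
position: [486.0, 311.7, 73.3]
tcp_rot: [3.138, -0.0, 1.977]
ft_force: [0.6, 0.3, -0.0]
width: 0.797
finger_force: 0.0
clock: 3.08
position: [484.8, 310.8, 71.3]
tcp_rot: [3.141, -0.0, 1.976]
ft_force: [1.1, 0.1, 0.2]
width: 0.385
finger_force: 20.0
```

```bash
python3 -m inch '[[0,0,0,0.2,0],[0,0,0,0.5,0],[0,0,0,0.6,0],[0,-0.2,-0.4,0,0],[0,-0.4,-0.9,0,0]]'
python3 -m inch '[[0,-0.5,-1,0,0],[0,-0.4,-1,0,0],[0,0,-0.5,0,0],[0,0,0,-0.6,0],[0,0,0,-0.9,0]]'
python3 -m inch '[[0,0,0,-0.6,0],[0,0,0,-0.3,0],[0,0,0,-0.1,0],[0,0,0,0,0]]'
```

```text
clock: 3.7
position: [455.6, 246.5, 137.7]
tcp_rot: [3.139, -0.0, 1.978]
ft_force: [0.0, -0.7, -1.4]
width: 0.382
finger_force: 20.0
clock: 4.32
position: [411.9, 120.8, 62.7]
tcp_rot: [3.136, 0.001, 1.975]
ft_force: [0.2, 0.1, -1.8]
width: 0.383
finger_force: 20.0
clock: 4.82
position: [410.3, 121.0, 11.9]
tcp_rot: [3.141, 0.0, 1.977]
ft_force: [-1.1, 0.7, -1.5]
width: 0.376
finger_force: 20.0
```

```bash
python3 -m inch '[[0,0,0,-0.08,0],[0,0,0,-0.04,0],[0,0,0,-0.03,0],[0,0,0,0,0]]'
```

```text
clock: 5.32
position: [409.5, 120.8, 3.7]
tcp_rot: [-3.141, -0.0, 1.976]
ft_force: [0.3, 0.5, -1.8]
width: 0.385
finger_force: 20.0
```

```bash
python3 -m inch '[[0,0,0,-0.02,0],[0,0,0,0,0],[0,0,0,0,0]]'; python3 -m inch '[[0,0,0,-0.015,0],[0,0,0,0,0],[0,0,0,0,0]]'
```

```text
clock: 5.7
position: [409.7, 120.8, 3.2]
tcp_rot: [-3.141, -0.0, 1.976]
ft_force: [-0.9, -0.4, 5.1]
width: 0.39
finger_force: 20.0
clock: 6.08
position: [409.7, 120.8, 3.2]
tcp_rot: [-3.141, -0.0, 1.977]
ft_force: [-5.6, -2.2, 13.5]
width: 0.383
finger_force: 20.0
```

```bash
python3 -m inch '[[0,0,0,0.015,0],[1,0,0,0,0],[1,0,0,0,0],[1,0,0,0,0],[1,0,0,0.3,0]]'
python3 -m inch '[[1,0,0,0.9,0],[1,0,0.5,0.9,-0.9],[1,0.4,1,0,-0.9],[1,0.6,1,0,-0.9],[1,0.57,1,0,-0.9]]'
python3 -m inch '[[1,0,0.25,-0.2,-0.9],[1,0,0,0,-0.74],[1,0,0,0,0]]'
python3 -c "
from h import *
d=snap('side','s2'); c=d['frame'][190:330,290:430]; cv2.imwrite('pics/z3.png',cv2.resize(c,(600,600),interpolation=cv2.INTER_CUBIC))"
```

```text
clock: 6.7
position: [408.3, 120.5, 17.1]
tcp_rot: [-3.138, -0.001, 1.976]
ft_force: [-0.0, 0.6, -1.1]
width: 0.813
finger_force: 0.0
clock: 7.32
position: [489.3, 297.7, 109.4]
tcp_rot: [3.14, -0.001, 1.343]
ft_force: [0.7, 0.0, 0.2]
width: 0.999
finger_force: 0.0
clock: 7.7
position: [488.2, 308.6, 98.3]
tcp_rot: [3.141, -0.0, 1.064]
ft_force: [0.5, -0.1, -0.5]
width: 0.995
finger_force: 0.0
```

View pics/z3.png

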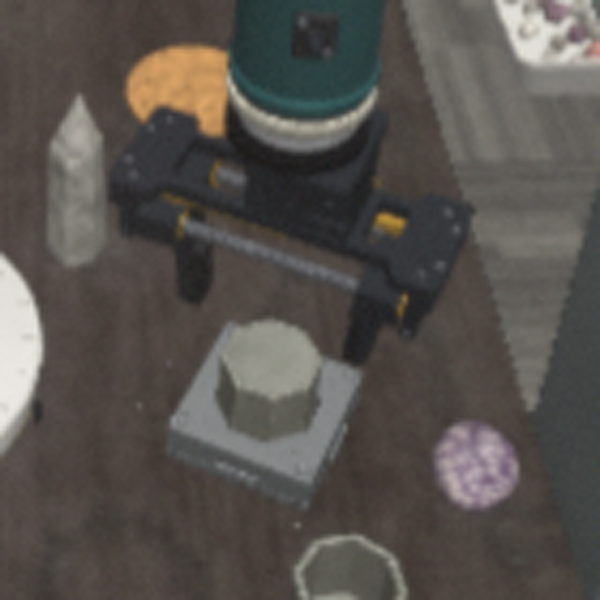

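The side crop shows the open gripper squarely over the bare pot, with the pot still upright in the mould at crop pixel (268,380). I'll descend and grip.

```bash
python3 -m inch '[[1,0,0,-0.6,0],[1,0,0,-0.6,0],[1,0,0,-0.1,0],[0,0,0,0,0],[0,0,0,0,0]]' 15
python3 -m inch '[[0,0,0,0,0],[0,0,0,0,0],[0,0,0,0,0]]'
```

```text
clock: 8.38
position: [489.3, 308.8, 34.3]
tcp_rot: [3.14, -0.002, 1.062]
ft_force: [0.4, -0.5, 0.5]
width: 0.794
finger_force: 0.0
clock: 8.75
position: [488.8, 308.7, 33.8]
tcp_rot: [3.141, -0.002, 1.062]
ft_force: [-2.2, 0.4, 5.8]
width: 0.636
finger_force: 15.0
```

```bash
python3 -m inch '[[0,0,0,0.05,0],[0,0,0,0.2,0],[0,0,0,0.4,0],[0,0,0,0.4,0],[0,0,0,0,0]]'
python3 -m inch '[[0,-0.28,-0.5,0,0],[0,-0.28,-0.5,0,0],[0,-0.28,-0.5,0,0],[0,0,0,-0.5,0],[0,0,0,-0.4,0]]'
python3 -m inch '[[0,0,0,0,0]]' 10
python3 -c "
from h import *
d=snap('scene','c3'); c=d['frame'][200:320,200:320]; cv2.imwrite('pics/z4.png',cv2.resize(c,(600,600),interpolation=cv2.INTER_CUBIC))"
```

```text
clock: 9.38
position: [490.1, 309.4, 88.5]
tcp_rot: [3.139, -0.005, 1.062]
ft_force: [0.4, 0.0, -1.4]
width: 0.639
finger_force: 15.0
clock: 10.0
position: [445.7, 232.7, 39.7]
tcp_rot: [3.142, -0.0, 1.061]
ft_force: [-0.2, -0.4, -1.0]
width: 0.634
finger_force: 15.0
clock: 10.12
position: [444.2, 232.3, 38.5]
tcp_rot: [-3.139, 0.004, 1.062]
ft_force: [-0.4, -0.2, 0.1]
width: 0.632
finger_force: 10.0
```

View pics/z4.png

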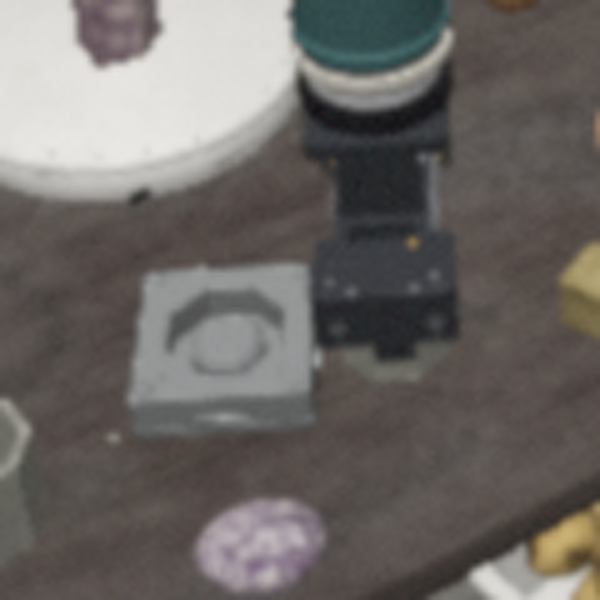

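The crop shows the mould's cavity empty, and the pot hanging in the gripper beside the mould at (405,360). Now I'll tip the pot by dragging its side over the mould's fixed top edge.

```bash
python3 -m inch '[[0,0,0,0.17,0],[0,0.1,0.175,0,0],[0,0.1,0.175,0,0],[0,0.1,0.175,0,0],[0,0,0,0,0]]' 10
python3 -m inch '[[0,0.1,0.175,0,0],[0,0.1,0.175,0,0],[0,0,0,0,0]]' 10
```

```text
clock: 10.8
position: [461.6, 260.2, 49.5]
tcp_rot: [3.141, 0.0, 1.063]
ft_force: [-1.3, -1.7, 3.7]
width: 0.637
finger_force: 10.0
clock: 11.18
position: [471.9, 278.1, 49.0]
tcp_rot: [3.141, -0.002, 1.062]
ft_force: [-0.9, 0.2, -0.0]
width: 0.635
finger_force: 10.0
```

```bash
python3 -m inch '[[0,0.1,0.175,0,0],[0,0,0,-0.06,0],[0,0,0,-0.06,0],[0,0,0,-0.04,0],[0,0,0,0,0]]' 10
python3 -c "
from h import *
d=snap('side','s5'); a=d['frame'][200:320,300:420]
d=snap('scene','c5'); c=d['frame'][200:320,200:320]; cv2.imwrite('pics/z5.png',cv2.resize(np.hstack([a,c]),(800,400),interpolation=cv2.INTER_CUBIC))"
```

```text
clock: 11.8
position: [477.9, 286.9, 41.8]
tcp_rot: [3.14, -0.004, 1.062]
ft_force: [1.7, 2.0, 4.1]
width: 0.631
finger_force: 10.0
```

View pics/z5.png

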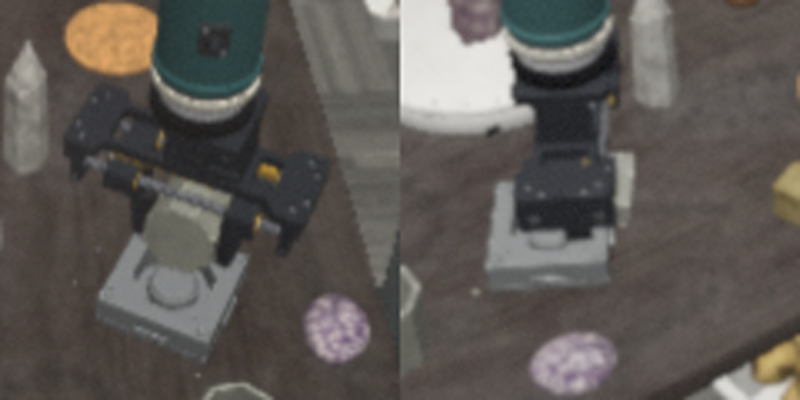

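The crop shows the pot on its side in the gripper, with its bottom face toward the side camera at (185,235) and its mouth facing away. Next I'll lay it on the desk between the mould and the cube.

```bash
python3 -m inch '[[0,0,0,0.2,0],[0,0,0,0.2,0],[0,-0.25,-0.44,0,0],[0,-0.25,-0.44,0,0],[0,-0.26,-0.44,0,0]]' 15
python3 -m inch '[[0,0,0,-0.4,0],[0,0,0,-0.4,0],[0,0,0,-0.15,0],[0,0,0,0,0]]'
python3 -m inch '[[0,0,0,-0.05,0],[0,0,0,-0.03,0],[0,0,0,0,0]]'
```

```text
clock: 12.52
position: [437.2, 218.9, 60.8]
tcp_rot: [-3.141, 0.001, 1.062]
ft_force: [-1.0, 0.1, -0.6]
width: 0.631
finger_force: 15.0
clock: 13.02
position: [437.8, 219.6, 13.1]
tcp_rot: [-3.141, 0.001, 1.062]
ft_force: [-0.3, -0.7, -1.6]
width: 0.635
finger_force: 15.0
clock: 13.4
position: [439.4, 220.6, 10.2]
tcp_rot: [3.14, -0.002, 1.062]
ft_force: [1.0, 2.5, 3.3]
width: 0.634
finger_force: 15.0
```

```bash
python3 -m inch '[[0,0,0,-0.03,0],[0,0,0,-0.02,0],[0,0,0,0,0]]'
```

```text
clock: 13.78
position: [439.3, 220.3, 8.0]
tcp_rot: [3.14, -0.002, 1.062]
ft_force: [-0.9, 1.8, 11.0]
width: 0.627
finger_force: 15.0
```

```bash
python3 -m inch '[[0,0,0,0.03,0],[1,0,0,0,0],[1,0,0,0,0],[1,0,0,0,0],[1,0,0,0.4,0]]'
python3 -m inch '[[1,0,0,1,0],[1,0,0,1,0],[1,0.1,0.5,1,0],[1,0.1,0.8,0,0],[1,0,0,0,0]]'
python3 -c "
from h import *
d=snap('wrist','w6'); print(proj(d,[(440,220,28)]))"
```

```text
clock: 14.4
position: [436.1, 218.8, 26.6]
tcp_rot: [-3.139, 0.004, 1.062]
ft_force: [0.2, -0.5, -0.1]
width: 0.999
finger_force: 0.0
clock: 15.02
position: [448.7, 286.8, 179.2]
tcp_rot: [3.141, -0.002, 1.064]
ft_force: [0.2, -0.3, -0.3]
width: 1.001
finger_force: 0.0
[[342.6 250. ]]
```

View pics/w6.png

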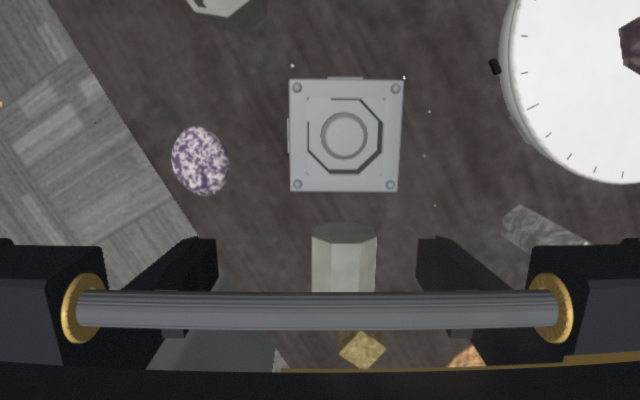

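The wrist view shows the pot lying flat and steady, with sides at columns 312 and 377 and its bottom end at rows 226–240, toward the empty mould. The cube is still in place at (362,350).

```bash
python3 - <<'E'
from h import *
d=load('w6'); a=np.radians(61); e=np.array([np.cos(a),np.sin(a)])
for p,z in(((344,240),56),((312,236),28),((377,235),28),((344,226),0),((313,280),28),((376,280),28)):
    P=plane(d,*p,z); print(p,P,'along',((P-[440,220])@e).round(1),'across',((P-[440,220])@[e[1],-e[0]]).round(1))
E
```

```text
(344, 240) [448.8 238.5] along 20.4 across -1.3
(312, 236) [422.5 244.9] along 13.3 across -27.4
(377, 235) [473.2 217.8] along 14.2 across 30.1
(344, 226) [448.9 229.8] along 12.9 across 3.0
(313, 280) [402.4 206.9] along -29.7 across -26.5
(376, 280) [452.9 178.7] along -29.9 across 31.3
```

```bash
python3 -m inch '[[1,-0.2,-1,-0.5,0],[1,-0.26,-0.93,-0.5,0],[1,0,0,-1,0],[1,0,0,0,0]]' 8
python3 -m inch '[[1,0,0,-0.7,0],[1,0,0,-0.4,0],[1,0,0,-0.3,0],[1,0,0,0,0]]' 8
```

```text
clock: 15.58
position: [420.1, 185.2, 73.9]
tcp_rot: [-3.135, 0.009, 1.06]
ft_force: [-0.6, 0.5, -0.7]
width: 0.999
finger_force: 0.0
clock: 16.08
position: [424.8, 188.2, 8.0]
tcp_rot: [-3.141, 0.001, 1.062]
ft_force: [0.0, 0.4, 1.3]
width: 1.004
finger_force: 0.0
```

```bash
python3 -m inch '[[1,0.02,0.04,0.01,0],[0,0,0,0,0],[0,0,0,0,0],[0,0,0,0,0],[0,0,0,0,0]]' 5
python3 -m inch '[[0,0,0,0,0],[0,0,0,0,0],[0,0,0,0.3,0],[0,0,0,0.5,0],[0,0,0,0.6,0]]' 5
python3 -m inch '[[0,0,0,0,0],[0,0,0,0,0],[0,0,0,0,0]]'
python3 -c "
from h import *
d=snap('side','s7');snap('scene','c7')"
```

```text
clock: 16.7
position: [426.0, 190.3, 8.9]
tcp_rot: [-3.141, 0.0, 1.062]
ft_force: [-0.3, -0.6, 1.8]
width: 0.64
finger_force: 5.0
clock: 17.32
position: [425.7, 190.0, 79.5]
tcp_rot: [-3.141, 0.001, 1.062]
ft_force: [0.2, 0.3, -1.0]
width: 0.638
finger_force: 5.0
clock: 17.7
position: [424.9, 189.8, 77.3]
tcp_rot: [-3.14, 0.002, 1.062]
ft_force: [-0.3, -0.8, -1.3]
width: 0.638
finger_force: 5.0
```

```bash
python3 - <<'E'
from h import *
a=np.radians(61); e=np.array([np.cos(a),np.sin(a),0]); z=np.array([0,0,1]); g=np.array([425,190,97.])
for n in('s7','c7'):
    d=load(n); f=cv2.blur(d['frame'],(3,3))
    for th in range(0,130,15):
        ax=np.cos(np.radians(th))*e-np.sin(np.radians(th))*z
        print(n,th,[(tuple(q),f[int(q[1]),int(q[0])].tolist()) for q in proj(d,[g+30*ax,g+46*ax, g+60*ax])])
E
```

```text
s7 0 [((np.float64(367.1), np.float64(237.8)), [127, 140, 141]), ((np.float64(365.0), np.float64(241.7)), [127, 139, 140]), ((np.float64(363.2), np.float64(245.1)), [126, 137, 139])]
s7 15 [((np.float64(367.0), np.float64(239.6)), [128, 141, 142]), ((np.float64(364.8), np.float64(244.4)), [125, 137, 138]), ((np.float64(362.9), np.float64(248.6)), [127, 140, 141])]
s7 30 [((np.float64(367.1), np.float64(240.7)), [128, 141, 142]), ((np.float64(365.0), np.float64(246.1)), [130, 142, 143]), ((np.float64(363.3), np.float64(250.8)), [126, 138, 139])]
s7 45 [((np.float64(367.5), np.float64(241.2)), [127, 140, 141]), ((np.float64(365.7), np.float64(246.7)), [130, 142, 143]), ((np.float64(364.1), np.float64(251.6)), [122, 134, 136])]
s7 60 [((np.float64(368.1), np.float64(240.9)), [128, 141, 142]), ((np.float64(366.6), np.float64(246.3)), [130, 143, 145]), ((np.float64(365.3), np.float64(250.9)), [130, 143, 144])]
s7 75 [((np.float64(368.9), np.float64(240.0)), [128, 141, 142]), ((np.float64(367.8), np.float64(244.8)), [128, 140, 141]), ((np.float64(366.9), np.float64(249.0)), [133, 146, 148]
[... 1455 characters left out ...]
5 [((np.float64(292.3), np.float64(250.8)), [42, 40, 38]), ((np.float64(291.0), np.float64(255.0)), [64, 66, 65]), ((np.float64(289.8), np.float64(258.7)), [100, 108, 108])]
c7 90 [((np.float64(295.3), np.float64(250.9)), [41, 39, 37]), ((np.float64(295.5), np.float64(255.1)), [39, 37, 35]), ((np.float64(295.7), np.float64(258.8)), [48, 47, 48])]
c7 105 [((np.float64(298.3), np.float64(250.4)), [42, 40, 37]), ((np.float64(300.0), np.float64(254.4)), [47, 45, 46]), ((np.float64(301.5), np.float64(257.9)), [68, 71, 78])]
c7 120 [((np.float64(301.0), np.float64(249.4)), [40, 38, 36]), ((np.float64(304.1), np.float64(252.9)), [48, 45, 45]), ((np.float64(306.8), np.float64(256.0)), [70, 74, 82])]
```

```bash
python3 -m inch '[[0,0,0,0.5,0],[0,0,0,-0.5,0],[0,0,0,0.5,0],[0,0,0,0,0],[0,0,0,0,0]]' 3
python3 - <<'E'
from h import *
d=snap('scene','c8');snap('side','s8')
print(manip.get_obs()['position'])
f=cv2.blur(d['frame'],(3,3))
for v in range(225,266,4): print(v,''.join('#' if f[v,u].min()>90 else ('.' if f[v,u].max()<60 else '-') for u in range(255,325)))
E
```

```text
clock: 18.42
position: [426.0, 190.2, 103.1]
tcp_rot: [-3.141, 0.0, 1.062]
ft_force: [0.1, -1.0, -0.5]
width: 0.632
finger_force: 3.0
[425.61489453 190.07819137 102.89590023]
225 ##-------------##############---...........---------------------######
229 ---------------###########---------------------------------------#####
233 --------------------------------------------------------------------##
237 --------------------------..............................--------------
241 --------------------------........................-....---------------
245 --------------------------.............................---------------
249 -------------------------##########--........------------------##-----
253 #########----------------###############-------------------###########
257 #########------------------##############--------------------########-
261 #########-------------------------------------------------------------
265 #########-------------------------------------------------------------
```

```bash
python3 - <<'E'
from h import *
a=np.radians(61); e=np.array([np.cos(a),np.sin(a),0]); z=np.array([0,0,1]); w=np.array([np.sin(a),-np.cos(a),0]); g=np.array([425.6,190.2,122.])
for n in('c8','s8'):
    d=load(n)
    for th in (30,45,60,75,90,105):
        t=np.radians(th); ax=np.cos(t)*e-np.sin(t)*z; nn=np.sin(t)*e+np.cos(t)*z
        P=[g+48*ax+28*(np.cos(k)*nn+np.sin(k)*w)/np.cos(np.pi/8) for k in np.pi/8+np.arange(8)*np.pi/4]
        q=proj(d,P); print(n,th,'u',q[:,0].min(),q[:,0].max(),'v',q[:,1].min(),q[:,1].max())
f=cv2.blur(load('s8')['frame'],(3,3))
for v in range(200,256,4): print(v,''.join('#' if f[v,u].min()>90 else ('.' if f[v,u].max()<60 else '-') for u in range(330,410)))
E
```

```text
c8 30 u 272.4 284.6 v 233.1 253.7
c8 45 u 273.5 289.9 v 236.3 255.7
c8 60 u 276.0 295.4 v 238.9 256.8
c8 75 u 279.6 300.9 v 240.7 257.0
c8 90 u 284.2 306.0 v 241.1 256.9
c8 105 u 289.4 310.4 v 239.6 257.0
s8 30 u 355.1 375.7 v 235.8 245.0
s8 45 u 355.5 376.6 v 237.6 244.6
s8 60 u 356.3 377.8 v 236.6 245.0
s8 75 u 357.5 379.2 v 233.5 245.2
s8 90 u 358.9 380.8 v 229.1 244.7
s8 105 u 360.5 382.3 v 224.4 242.9
200 --------.........................---............................--------------##
204 #######---...--------------------..............................-------..--------
208 ########-------##---......-------------------..................-----------------
212 #################-----..........-----------------------.............------------
216 #################---------.......------------------##---..-----.........--------
220 ----####------------------......---##########--------.........---####--......--#
224 --------------------------...-####-#-----------###--..........---###--....--####
228 -------------------------------####--------------##--.....-----------------###--
232 ----------------------------------################-......-----------------------
236 ----------------------------------------------------..--------------------------
240 ----------------------------------------------------------------------##########
244 -----------------------------------------------------------------------#########
248 ----------------------------------------------------------------------------####
252 --------------------------------------------------------------------------------
```

```bash
python3 -m inch '[[0,0.1,-0.3,0,0],[0,0.25,-0.6,0,0],[0,0.3,-0.8,0,0],[0,0.3,-0.8,0,0],[0,0.3,-0.7,0,0]]' 6
python3 -m inch '[[0,0.2,-0.4,0,0],[0,0.06,-0.2,-0.2,0],[0,0,-0.01,-0.4,0],[0,0,0,-0.4,0],[0,0,0,-0.1,0]]' 6
python3 -m inch '[[0,0,0,0,0]]' 5
python3 - <<'E'
from h import *
c=snap('scene','c9')['frame'][180:260,290:390];s=snap('side','s9')['frame'][160:240,290:390]
cv2.imwrite('pics/z9.png',cv2.resize(np.hstack([c,s]),(800,320),interpolation=cv2.INTER_CUBIC))
E
```

```text
clock: 19.15
position: [488.8, 27.9, 103.5]
tcp_rot: [3.142, 0.0, 1.061]
ft_force: [0.4, -0.2, -1.2]
width: 0.633
finger_force: 6.0
clock: 19.77
position: [500.3, 0.3, 47.4]
tcp_rot: [-3.139, 0.0, 1.061]
ft_force: [-1.6, 3.8, 7.4]
width: 0.64
finger_force: 6.0
clock: 19.9
position: [501.1, -0.1, 48.3]
tcp_rot: [-3.141, 0.001, 1.062]
ft_force: [0.3, -0.2, -0.8]
width: 0.636
finger_force: 5.0
```

```bash
for i in 1 2; do :; done
python3 -m inch '[[0,0,0,-0.04,0],[0,0,0,0,0]]'; python3 -m inch '[[0,0,0,-0.04,0],[0,0,0,0,0]]'; python3 -m inch '[[0,0,0,-0.04,0],[0,0,0,0,0]]'
```

```text
clock: 20.25
position: [502.0, -0.1, 47.2]
tcp_rot: [3.141, -0.001, 1.062]
ft_force: [-0.6, 0.8, 1.3]
width: 0.633
finger_force: 5.0
clock: 20.5
position: [502.4, 0.4, 45.6]
tcp_rot: [3.141, -0.002, 1.061]
ft_force: [0.4, 2.2, 4.2]
width: 0.635
finger_force: 5.0
clock: 20.75
position: [502.5, 0.4, 43.7]
tcp_rot: [3.141, -0.002, 1.061]
ft_force: [-0.9, 3.4, 6.3]
width: 0.636
finger_force: 5.0
```

View pics/z9.png

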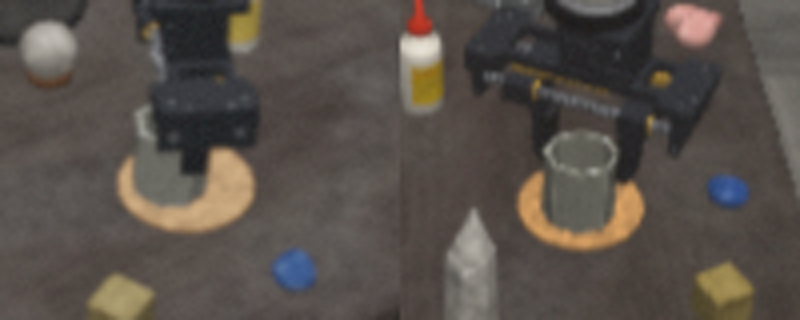

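Both views show the pot mouth-up on the mat. In the scene half it sits left of the mat centre, about (170,160) in the crop against a mat centre of (187,190). In the side half its rim is centred at (580,150) and its base front is at (580,230). I'll check where it stands and whether it's level before releasing.

```bash
python3 - <<'E'
from h import *
d=snap('side','s10'); snap('scene','c10')
c9=load('s9')
print('rim@66',plane(c9,335,197.5,66),'base front@6',plane(c9,335,217.5,6))
f=cv2.blur(d['frame'],(2,2)); hsv=cv2.cvtColor(f,cv2.COLOR_BGR2HSV)
def show(f,v0,v1,u0,u1):
    hsv=cv2.cvtColor(f,cv2.COLOR_BGR2HSV)
    for v in range(v0,v1): print(v,''.join('o' if hsv[v,u,1]>100 and hsv[v,u,2]>110 else '#' if f[v,u].min()>105 else ('.' if f[v,u].max()<58 else '-') for u in range(u0,u1)))
show(d['frame'],190,224,312,356); show(load('c10')['frame'],203,240,315,360)
for n in('s10','c10'):
    L=load(n)
    for x,y in((501.5,-.4),(507,10)): print(n,(x,y),proj(L,[(x,y,66),(x,y,6),(x-28,y,6),(x+28,y,6),(x,y+28,6),(x,y-28,6),(x,y+28,66),(x,y-28,66),(x-28,y,66),(x+28,y,66)]).tolist())
E
```

```text
rim@66 [505.5   4.7] base front@6 [505.7  32.9]
190 ----------.......---------------...-.-.---..
191 ----------.......--------------........-o---
192 ----------.......--------------.......------
193 -----------......-----#--------.......------
194 ----------......-##-------#----........-----
195 -----------....-####------#--#--.......-----
196 -----------...-##------------#--.......-----
197 -----------...-#--------------#-.......-----
198 -----------..-#---------------#-......------
199 -----------..-#----------------#-.....------
200 ------------.-#----------------#......------
201 ---------------#--------------#-......------
202 ---------------##------------##-......------
203 -----------oo----###-------###-......-------
204 ----------ooo-----#######--##--......-------
205 ---------oooo--------####------....---------
206 ---------oooo----------------------oo-------
207 --------ooooo-------------------oooooo------
208 --------ooooo-------------------oooooo------
209 -------oooooo-------------------ooooooo-----
210 -------oooooo-------------------ooooooo-----
211 -------oooooo------
[... 2471 characters left out ...]
1.5, -0.4) [[336.1, 196.5], [335.3, 210.6], [343.8, 210.4], [326.8, 210.9], [336.1, 216.3], [334.6, 205.1], [336.9, 202.1], [335.3, 191.0], [344.9, 196.2], [327.3, 196.7]]
s10 (507, 10) [[334.7, 198.6], [334.0, 212.8], [342.5, 212.5], [325.4, 213.0], [334.7, 218.6], [333.2, 207.2], [335.5, 204.3], [333.9, 193.0], [343.5, 198.3], [325.8, 198.8]]
c10 (501.5, -0.4) [[336.5, 210.1], [335.8, 225.2], [341.3, 230.3], [330.5, 220.3], [328.4, 228.6], [343.1, 221.8], [328.8, 213.5], [344.0, 206.8], [342.1, 215.1], [331.0, 205.2]]
c10 (507, 10) [[332.5, 210.3], [332.0, 225.5], [337.5, 230.6], [326.8, 220.5], [324.5, 228.9], [339.4, 222.1], [324.8, 213.7], [340.1, 207.0], [338.1, 215.4], [327.1, 205.5]]
```

```bash
python3 -m inch '[[0,0,0,0.02,0],[0,0,0,0,0]]'
```

```text
clock: 21.1
position: [501.5, -0.3, 43.7]
tcp_rot: [3.142, 0.0, 1.062]
ft_force: [-0.3, 0.2, 0.4]
width: 0.63
finger_force: 5.0
```

```bash
python3 -m inch '[[0.7,0,0,0,0],[1,0,0,0,0],[1,0,0,0,0],[1,0,0,0,0]]'
python3 -m inch '[[1,0,0,0.4,0],[1,0,0,0.8,0],[1,0,0,1,0],[1,0,0,0.8,0],[1,0,0,0,0]]'
python3 - <<'E'
from h import *
def show(f,v0,v1,u0,u1):
    hsv=cv2.cvtColor(f,cv2.COLOR_BGR2HSV)
    for v in range(v0,v1): print(v,''.join('o' if hsv[v,u,1]>75 and hsv[v,u,2]>100 else '#' if f[v,u].min()>105 else ('.' if f[v,u].max()<58 else '-') for u in range(u0,u1)))
d=snap('side','s11');c=snap('scene','c11')
show(d['frame'],190,224,314,356); show(c['frame'],203,240,315,360)
for f,p in((d,'side'),(c,'scene')):
    h=cv2.cvtColor(f['frame'],cv2.COLOR_BGR2HSV); q=proj(f,[(410,121,34)])[0]; print('cube',p,q,h[int(q[1]),int(q[0])])
E
```

```text
clock: 21.6
position: [501.6, -0.3, 43.7]
tcp_rot: [-3.142, 0.0, 1.062]
ft_force: [0.2, -0.6, -0.1]
width: 0.995
finger_force: 0.0
clock: 22.22
position: [504.5, -0.4, 198.0]
tcp_rot: [3.134, -0.004, 1.062]
ft_force: [0.2, 0.4, 0.5]
width: 1.005
finger_force: 0.0
190 ------------------------------------------
191 ------------------------------------------
192 ------------------------------------------
193 ---------------------#--------------------
194 ----------------#----#--------------------
195 --------------####---------#--------------
196 --------------#------------##-------------
197 -------------#--------------#-------------
198 ------------#----------------#------------
199 ------------#----------------#------------
200 ------------##---------------#------------
201 -------------#--------------##------------
202 --------------#-------------#-------------
203 ---------ooo----#--------###--oo----------
204 --------oooo-------####--##---oooo--------
205 -------ooooo---------##-------ooooo-------
206 ------oooooo------------------ooooo-------
207 ------oooooo------------------ooo
[... 1988 characters left out ...]
-----oooooooooooo------
228 ----ooooo-----------------ooooooooooooo------
229 -----ooooo---------------oooooooooooooo------
230 -----oooooo-------------oooooooooooooo-------
231 ------ooooooo----------ooooooooooooooo-------
232 -------oooooooooooooooooooooooooooooo--------
233 --------oooooooooooooooooooooooooooo---------
234 ---------oooooooooooooooooooooooooo----------
235 ----------oooooooooooooooooooooooo-----------
236 ------------oooooooooooooooooooo-------------
237 ---------------oooooooooooooo----------------
238 ---------------------ooo---------------------
239 ---------------------------------------------
cube side [369.9 229.5] [ 22 130 151]
cube scene [320.1 252.5] [ 23  90 162]
```

```bash
python3 -m inch '[[1,0,0,0,0],[1,0,0,0,0]]'; python3 -c "
from plant import manip
print(manip.hand_in())"
```

```text
clock: 22.58
position: [500.5, -0.2, 191.9]
tcp_rot: [-3.139, 0.001, 1.062]
ft_force: [0.5, -0.2, -0.2]
width: 0.997
finger_force: 0.0
the job is handed in; nothing more can be done
None
```

The job is handed in at about 22.6 s: the cube stands on the bare desk, and the pot stands mouth-up and level, wholly on the cork mat about 12 mm off its centre; the hand-in call returned no verdict.

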